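# Start the flash dryer from its control box and hold the palm switch

### The job

Start up the flash dryer, in this order: switch on the white rocker on the grey control box by pressing its raised far half (the one with the orange bar) fully down, push the blue key fully in, push the yellow key fully in, and last press the green button on the yellow palm-switch box right down and keep it down: the program finishes while still holding it down. Only press - lift and carry nothing; leave the red key out, and the palm-switch box and everything else where they stand.

Things in the scene. Friction and masses are not known exactly. Their poses are not given: they have to be found in the camera images.
- control_box: fixed grey box 150 (x) by 310 (y) mm, origin at table height under the deck; x from its front to its back, y to its left. Level black deck 50 mm above the table; along the back a hump (50 to 80 mm behind the origin) up to 74 mm. Rocker at x 0, y +105 mm; keys at x -12, y +35, -30, -95 mm, colours in any order
- rocker (a joint): angle of the white rocker switch, rad: 0 off (near half level, far half sloping up), 0.30 on (far half level, near half up). It tips about an axis along the box's y, needs about 3 N pressed 20 mm from its axis, and stays where it is left. Its start may be up to 0.05
- rocker_far_half (a point): point on the upper face of the rocker's far half (orange bar), 20 mm behind the tipping axis, which is where to press; off it is 14 mm above the deck, fully on 8 mm; moves with the rocker. The rocker is 36 mm wide (y) and 60 mm long (x)
- rocker_pivot (a point): middle of the rocker, on its tipping axis in the valley between its halves, 8 mm above the deck; fixed to the control box
- blue_key (a joint): travel of the round blue push key, m: 0 standing out, 0.008 fully in; it needs about 4 N to move and stays wherever it is pushed to (it does not spring back). To be pushed in second.
- blue_key_top (a point): centre of the flat top of the blue key (28 mm diameter cap, in a 38 mm aluminium collar); with the key out it is 18 mm above the deck, fully in 10 mm; moves with the key
- yellow_key (a joint): travel of the round yellow push key, m: 0 standing out, 0.008 fully in; it needs about 4 N to move and stays wherever it is pushed to (it does not spring back). To be pushed in third.
- yellow_key_top (a point): centre of the flat top of the yellow key (28 mm diameter cap, in a 38 mm aluminium collar); with the key out it is 18 mm above the deck, fully in 10 mm; moves with the key
- red_key (a joint): travel of the round red push key, m: 0 standing out, 0.008 fully in; it needs about 4 N to move and stays wherever it is pushed to (it does not spring back). To be left out.
- red_key_top (a point): centre of the flat top of the red key (28 mm diameter cap, in a 38 mm aluminium collar); with the key out it is 18 mm above the deck, fully in 10 mm; moves with the key
- palm_switch: loose yellow box 90 x 90 x 44 mm, about 0.7 kg, on rubber feet, with the green button in the middle of its top; origin at the centre of its underside, z up. It stands to the left or the right of the control box
- palm_button (a joint): travel of the green palm button, m: 0 up, 0.008 right down; a spring returns it (about 2 N to start, 6 N right down)
- palm_button_top (a point): centre of the top of the green mushroom button (52 mm diameter, its flat middle 36 mm), 73.5 mm above the table when up; moves with the button
- ink_tub_lime: round lime-green ink tub, 130 mm across, 66 mm tall, loose, on the other side of the control box from the palm switch; to be left alone
- ink_jar_tangerine: ink jar with orange lid, 74 mm diameter, 85 mm tall, loose, at the left; to be left alone
- marker_a: black felt marker lying in front of the control box, 16 x 136 x 17 mm, loose; to be left alone
- brush_a: paint brush with dark green handle, 26 x 197 x 12 mm, lying flat, loose, at the right; to be left alone
There are look-alikes about, which are no part of the job. Leave any purple look-alike of the palm_switch alone.

How it is judged:
By the outcome, as a careful person would: the job done as asked, in the order asked, and still so for the second after the job is handed in, while the arm keeps its last pose, push and grip.
It also fails if it takes over 45 s, if anything falls off the work surface, if the arm or the gripper's body presses on something with over 40 N, if the wrist force passes 120 N, or if a joint passes its speed limit or range.

### The arm

A 6-joint arm with a two-finger parallel gripper is mounted at the origin on the work surface; the furniture and walls round the work are solid. World frame = base frame: x ahead of the robot, y to its left, z up, the work surface at z = 0. Lengths are in m, angles in rad, forces in N, time in s.
With the tool pointing down it reaches from about 0.375 to 0.975 m from the base axis. Payload 3.8 kg.
Tool frame: the origin (TCP) lies at the very end of the fingers, on their centre line; the grasp point (between the pads) lies 19 mm behind it; z points along the fingers, y is the line along which they close (so a half turn about z gives the same grasp; the last joint's range is limited). The gripper opens to 85 mm and grips with 20 to 120 N. Pads are 22 mm wide; open, the fingers measure 114 mm over their backs; the gripper's body (76 mm by 85 mm) begins 54 mm behind the grasp point. The pads swing forward as they close: fully open they stand 13 mm farther back than shut.
Start: joints at [-1.199, 0.264, 1.604, -0, 1.274, -0.037], TCP at [0.268, -0.619, 0.231] pointing down, gripper open.
Joint ranges: [-2.63, 2.63], [-0.94, 2.18], [0.31, 2.57], [-1.31, 4.45], [0, 2.66], [-2.55, 2.55]. Speed limits (rad/s): [2.57, 2.57, 3.14, 3.14, 3.14, 3.14].

### API

Orientations are given as a rotation vector (axis times angle).
In Python, from workcell import monitor, viewer, job gives the robot as it stands. The module is installed in compiled form; this text tells all that it offers.
- The arm moves only by the tool step_arm, never from a script. Its argument "series" is one flat list of numbers, 4 for each row, row after row: the shift along the tool's x, y, z in m, then the turn about the tool's z in rad. A call has 1 to 8 rows; each row is the pose to reach, as a shift and turn from the pose commanded when the call began, along the tool's axes at that moment; what a row does not reach only later rows make up. A row lasts 1/8 s, in which the tool goes at most 62.5 mm and 10.7 degrees, less where a joint would pass 70% of its speed; a pose out of reach is approached as far as the arm can. A call with a gripper value outside its range is refused whole. "gripper" is the opening, from 0 (shut) to 1 (fully open), set as the call begins (left out, the last holds). The fingers move at their own pace and stop on an object; "newtons" is the grip in N (left out, the last holds). Time passes only in rows, so rows that repeat a pose let the fingers close. It gives the time, the measured TCP pose, the force, the opening and the grip force at its end, in the units of the state.
- monitor.read_state(): the state, without advancing time (a new reading comes with each control period).
- viewer.read_camera(name): name is "scene" or "top"; returns a dict with "image" (400x640x3 uint8, red, green, blue), "intrinsics" (3x3 intrinsics, pixels), "distortion" ([k1, k2, p1, p2, k3] as OpenCV has them; the pictures are not rectified), "T" (4x4, takes a point from camera to world coordinates). Camera axes: x right, y up, looking along -z (the intrinsics and any distortion apply to the point x, -y, -z); pixel columns grow to the right and rows downward; lengths in m; the calibration is good to about 2 mm. A picture is of the moment at which its call begins. There is no depth.
- job.finish_job(): hands the job in; it is judged then, once.
Trained networks look in a picture, given as the dict that the camera call returned (one of the last four; its "shot" number tells which), for a name from the list of things; names that differ only in an ending like _2 or _b are one class to them, and where a whole thing is asked for, a point or a joint stands for the part that bears it (a point fixed in the world has none). Each returns a list of dicts, best first, with "score" (0 to 1); they miss things now and then, are a little off and sometimes report something else, mostly with a low value. They report only what shows in the picture. A call takes as long as a camera call. They do not tell look-alikes from the thing itself.
- viewer.boxes_of(picture, label): "extent" ([centre column, centre row, width, height] in pixels, round what is visible of it).
- viewer.spot_point(picture, label): "point" ([column, row] in pixels: a listed point, or the origin of a listed thing).
The state is a dict: "time": time; "q": joint angles; "joint_vel": joint speeds; "joint_torque": joint torques, N m; "tool_pos": TCP position; "tcp_rot": TCP orientation; "wrist_force": force on the tool from outside, world axes, zero at the start; "torque": the same for the moment, N m; "width": opening from 0.0 (shut) to 1.0 (fully open); "grip_force": force on a finger pad.
Only numpy, scipy, OpenCV 4.12 (cv2) and the standard library are available. Lean on these libraries where they do the work, as an engineer would, in place of code of your own. Each camera call takes 0.05 s, during which the arm holds its last target. There are 200 camera calls.

## Working session

There is one attempt and no reset: what is moved stays moved. The work goes in short steps, Python scripts to look and compute and a tool call to move; the robot and the scene stay as the last step left them, time stands still between calls to the robot, and variables do not carry over. Pictures are saved under pics/ and viewed, at most 10 in all, crops included, and the job is handed in when it is done.

Besides the shell and the picture viewer there is one more tool, called after "Request:" as a command line: name --argument value ..., lists and objects as JSON in quotes. step_arm: Moves the arm, as the interface text tells. Its arguments: {"type":"object","properties":{"series":{"type":"array"},"gripper":{"type":"number"},"newtons":{"type":"number"}},"required":["series"]}

```bash
mkdir -p pics; cat > h.py <<'E'
import numpy as np, cv2
from workcell import monitor, viewer, job
def ray(p,uv):
    n=cv2.undistortPoints(np.array([[uv]],float),np.array(p["intrinsics"],float),np.array(p["distortion"],float))[0,0]
    T=np.array(p["T"]); return T[:3,3],T[:3,:3]@np.array([n[0],-n[1],-1.0])
def at(p,uv,z):
    o,d=ray(p,uv); return (o+d*(z-o[2])/d[2])
def proj(p,X):
    T=np.array(p["T"]); c=T[:3,:3].T@(np.array(X)-T[:3,3]); c=c*[1,-1,-1]
    return cv2.projectPoints(c.reshape(1,1,3),np.zeros(3),np.zeros(3),np.array(p["intrinsics"],float),np.array(p["distortion"],float))[0].ravel()
def save(p,n): cv2.imwrite("pics/"+n,cv2.cvtColor(p["image"],cv2.COLOR_RGB2BGR))
E
python3 - <<'E'
from h import *
np.set_printoptions(precision=4,suppress=True)
Z=dict(rocker_far_half=.064,rocker_pivot=.058,blue_key_top=.068,yellow_key_top=.068,red_key_top=.068,palm_button_top=.0735,palm_switch=0,control_box=0)
for c in ["scene","top"]:
    p=viewer.read_camera(c); save(p,c+"0.png")
    print(c,np.array(p["T"])[:3,3])
    for k,z in Z.items():
        for r in viewer.spot_point(p,k)[:3]: print(k,round(r["score"],2),np.round(r["point"],1),at(p,r["point"],z))
s=monitor.read_state(); print({k:s[k] for k in("time","tool_pos","tcp_rot","wrist_force","width")})
E
```

```text
scene [-0.5943 -0.6924  0.8357]
rocker_far_half 0.5 [296.5 170.2] [0.5844 0.1031 0.064 ]
rocker_pivot 0.68 [298.5 176.3] [0.5582 0.0783 0.058 ]
rocker_pivot 0.2 [324.8 191.9] [ 0.5087 -0.0581  0.058 ]
blue_key_top 0.51 [348.4 179.5] [ 0.6054 -0.0984  0.068 ]
yellow_key_top 0.36 [335.8 179.1] [ 0.5873 -0.0582  0.068 ]
yellow_key_top 0.29 [349.6 184.1] [ 0.579  -0.1163  0.068 ]
yellow_key_top 0.28 [427.5 211.1] [ 0.5441 -0.4043  0.068 ]
red_key_top 0.54 [314.9 169.9] [0.6113 0.0407 0.068 ]
palm_button_top 0.72 [394.1 207.2] [ 0.5081 -0.3071  0.0735]
palm_button_top 0.53 [315.6 216.4] [ 0.3493 -0.1159  0.0735]
palm_button_top 0.51 [246.6 201.7] [0.316  0.1225 0.0735]
palm_switch 0.87 [252.1 215.3] [0.3448 0.1317 0.    ]
palm_switch 0.69 [378.1 261. ] [ 0.3294 -0.3346  0.    ]
palm_switch 0.67 [391.2 228.3] [ 0.496  -0.3074  0.    ]
control_box 0.65 [322.1 190.5] [0.5949 0.0028 0.    ]
top [ 0.2556 -0.0515  1.4292]
rocker_far_half 0.6 [272.4 169.5] [0.5904 0.0931 0.064 ]
rocker_pivot 0.72 [272.1 176.6] [0.5708 0.0947 0.058 ]
rocker_pivot 0.7 [294.3 171.2] [0.5853 0.0304 0.058 ]
blue_key_
[... 171 characters left out ...]
ow_key_top 0.37 [432.4 152.3] [ 0.6286 -0.3666  0.068 ]
red_key_top 0.56 [293.8 174.7] [0.5726 0.0314 0.068 ]
palm_button_top 0.86 [351.6 259.5] [ 0.328  -0.1256  0.0735]
palm_button_top 0.82 [262.6 266.4] [0.3139 0.1203 0.0735]
palm_button_top 0.79 [431.  256.2] [ 0.3327 -0.3434  0.0735]
palm_switch 0.96 [408.5 205.5] [ 0.487  -0.3024  0.    ]
palm_switch 0.68 [425.  261.3] [ 0.3226 -0.3411  0.    ]
palm_switch 0.62 [262.1 265.2] [0.3206 0.131  0.    ]
control_box 0.88 [307.8 170.8] [ 0.5994 -0.0068  0.    ]
{'time': 0.9, 'tool_pos': array([ 0.2683, -0.6194,  0.2313]), 'tcp_rot': array([ 3.0761,  0.6377, -0.    ]), 'wrist_force': array([0.0035, 0.2781, 0.155 ]), 'width': 1.0023381003865517}
```

View pics/scene0.png

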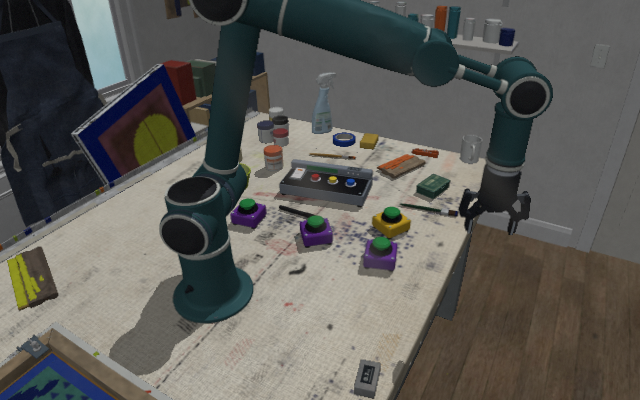

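View pics/top0.png

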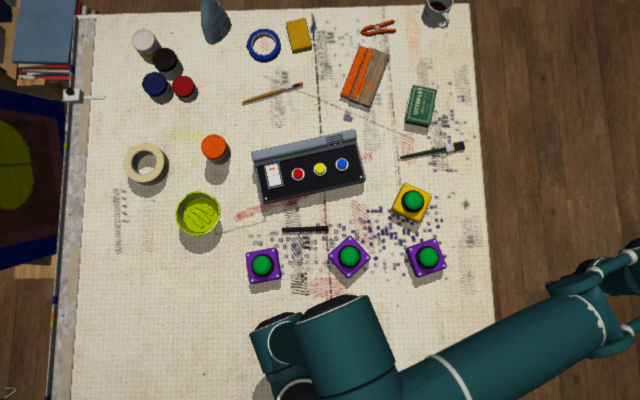

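The scene view shows the grey control box at about (325,182), the yellow palm box at (391,222) and three purple look-alikes. The top view has the white rocker at (272,177), red key at (298,174), yellow at (320,169), blue at (342,164) and the palm switch at (411,202). Next I refine with colour centroids.

```bash
python3 - <<'E'
from h import *
np.set_printoptions(precision=4,suppress=True)
p=viewer.read_camera("top"); im=p["image"]; hsv=cv2.cvtColor(im,cv2.COLOR_RGB2HSV)
def cen(lo,hi,c,r=10):
    m=cv2.inRange(hsv,np.array(lo),np.array(hi)); k=np.zeros_like(m); cv2.circle(k,c,r,255,-1); m&=k
    M=cv2.moments(m,True); return (M["m10"]/M["m00"],M["m01"]/M["m00"]),M["m00"]
def show(n,lo,hi,c,z,r=10):
    uv,a=cen(lo,hi,c,r); X=at(p,uv,z); print(n,np.round(uv,1),a,X); return X
b=show("blue",(100,120,90),(125,255,255),(342,164),.066)
y=show("yellow",(22,120,110),(35,255,255),(320,169),.066)
im2=cv2.cvtColor(im,cv2.COLOR_RGB2HSV); 
hs=hsv.copy(); hsv[...,0]=(hsv[...,0].astype(int)+30)%180
r=show("red",(20,120,90),(40,255,255),(298,174),.066); hsv=hs
w=show("rocker white",(0,0,150),(180,60,255),(272,177),.062,16)
o=show("rocker orange",(5,120,100),(20,255,255),(272,168),.064,12)
g=show("green",(50,120,50),(85,255,255),(413,201),.0735,16)
pb=show("pbox",(20,120,100),(35,255,255),(411,202),.044,26)
# fit box
L=np.array([[-.012,.035],[-.012,-.030],[-.012,-.095]]); W=np.array([r,y,b])[:,:2]
d=W[0]-W[2]; yaw=np.arctan2(d[1],d[0])-np.pi/2; R=np.array([[np.cos(yaw),-np.sin(yaw)],[np.sin(yaw),np.cos(yaw)]])
t=(W-L@R.T).mean(0); print("yaw",yaw,"len",np.linalg.norm(d),"t",t)
for n,l in dict(rocker=(0,.105),far=(.02,.105),red=L[0],yel=L[1],blue=L[2]).items():
    X=R@np.array(l)+t; print(n,X)
x0,y0,x1,y1=240,120,440,230
cv2.imwrite("pics/crop1.png",cv2.resize(im[y0:y1,x0:x1,::-1],None,fx=4,fy=4,interpolation=cv2.INTER_CUBIC))
E
```

```text
blue [341.7 163.3] 74.0 [ 0.6033 -0.1065  0.066 ]
yellow [319.5 168.1] 75.0 [ 0.5907 -0.0426  0.066 ]
red [297.4 173. ] 69.0 [0.5777 0.0212 0.066 ]
rocker white [273.  175.2] 231.0 [0.574  0.0916 0.062 ]
rocker orange [271.5 168.5] 10.0 [0.5934 0.0957 0.064 ]
green [413.4 199.7] 266.0 [ 0.4912 -0.3041  0.0735]
pbox [411.3 201.9] 526.0 [ 0.4901 -0.3031  0.044 ]
yaw 0.19837964396794194 len 0.13019439912112304 t [ 0.5964 -0.0108]
rocker [0.5757 0.0921]
far [0.5953 0.096 ]
red [0.5778 0.0211]
yel [ 0.5906 -0.0426]
blue [ 0.6034 -0.1063]
```

View pics/crop1.png

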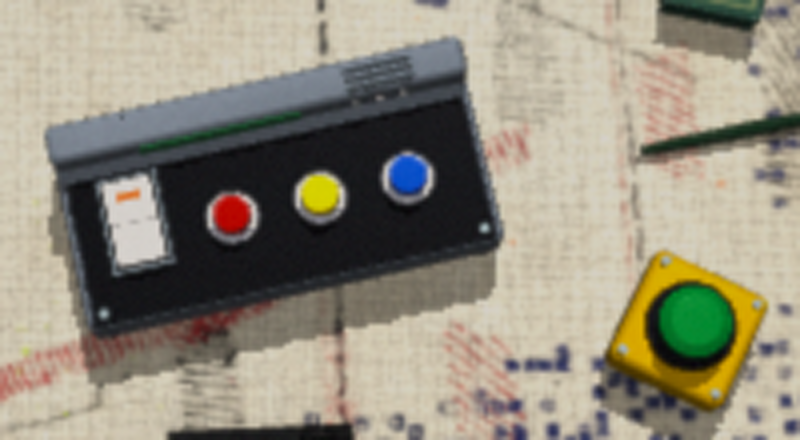

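Request:
step_arm --series '[0.042,-0.037,0,0.05,0.084,-0.075,0,0.1,0.125,-0.113,0,0.15,0.167,-0.15,0,0.21,0.209,-0.188,0,0.21,0.25,-0.225,0,0.21,0.292,-0.263,0,0.21,0.334,-0.3,0,0.21]' --gripper 0 --newtons 30

```text
time: 1.95
tool_pos: [0.4561, -0.2097, 0.2317]
tcp_rot: [3.126, 0.311, 0.001]
wrist_force: [0.2, -0.2, 0.3]
width: -0.001
grip_force: 0.0
```

```bash
cat > go.py <<'E'
import sys
from h import *
from scipy.spatial.transform import Rotation as Ro
np.set_printoptions(precision=4,suppress=True)
def go(*ts):
    s=monitor.read_state(); R=Ro.from_rotvec(s["tcp_rot"]).as_matrix()
    print(round(s["time"],2),"pos",s["tool_pos"],"yaw",np.arctan2(R[1,0],R[0,0]),"F",s["wrist_force"],"w",s["width"])
    for t in ts: print(t,"shift",R.T@(np.array(t)-s["tool_pos"]))
if __name__=="__main__": go(*eval(sys.argv[1]))
E
python3 go.py "[(.595,.096,.12),(.6034,-.1063,.1),(.5906,-.0426,.1)]"
```

```text
1.95 pos [ 0.4561 -0.2097  0.2317] yaw 0.19860457466413356 F [ 0.2145 -0.1771  0.2919] w -0.0007593820576459176
(0.595, 0.096, 0.12) shift [ 0.1964 -0.2723  0.1117]
(0.6034, -0.1063, 0.1) shift [ 0.1647 -0.0724  0.1318]
(0.5906, -0.0426, 0.1) shift [ 0.1647 -0.1373  0.1317]
```

Request:
step_arm --series '[0.033,-0.045,0.015,0,0.066,-0.09,0.03,0,0.1,-0.136,0.05,0,0.131,-0.182,0.07,0,0.164,-0.227,0.09,0,0.196,-0.272,0.112,0,0.196,-0.272,0.112,0]'

```text
time: 2.82
tool_pos: [0.5935, 0.0973, 0.117]
tcp_rot: [-3.125, -0.319, 0.005]
wrist_force: [-0.8, -0.1, 0.4]
width: -0.0
grip_force: 0.0
```

```bash
python3 go.py "[(.595,.096,.08),(.595,.096,.058)]"; python3 - <<'E'
from h import *
p=viewer.read_camera("scene"); save(p,"s1.png")
cv2.imwrite("pics/s1c.png",cv2.resize(p["image"][110:240,240:440,::-1],None,fx=4,fy=4,interpolation=cv2.INTER_CUBIC))
E
```

```text
2.83 pos [0.5935 0.0973 0.117 ] yaw 0.20329225876932533 F [-0.8061 -0.1323  0.38  ] w -0.00041410446220841503
(0.595, 0.096, 0.08) shift [0.0013 0.0016 0.037 ]
(0.595, 0.096, 0.058) shift [0.0014 0.0016 0.059 ]
```

View pics/s1c.png

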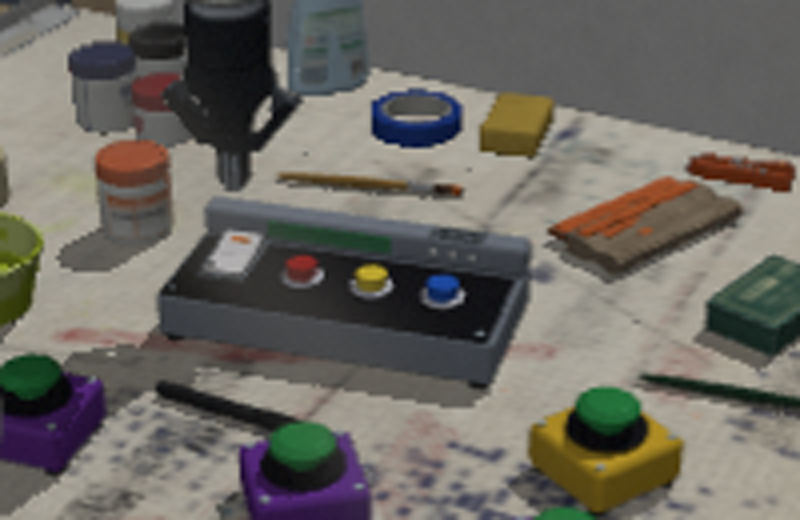

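The closed fingertips hang at (235,188), right over the rocker's orange bar (240,240), clear of the hump. Going down.

Request:
step_arm --series '[0.001,0.001,0.02,0,0.001,0.001,0.037,0,0.001,0.001,0.043,0,0.001,0.001,0.048,0,0.001,0.001,0.053,0,0.001,0.001,0.057,0,0.001,0.001,0.059,0,0.001,0.001,0.059,0]'

```text
time: 3.88
tool_pos: [0.5959, 0.0933, 0.0608]
tcp_rot: [-3.126, -0.312, -0.002]
wrist_force: [1.0, -1.1, 2.3]
width: -0.001
grip_force: 0.9
```

Request:
step_arm --series '[0,0,0.003,0,0,0,0.005,0,0,0,0.005,0]'

```text
time: 4.25
tool_pos: [0.5961, 0.0934, 0.0579]
tcp_rot: [3.126, 0.312, 0.003]
wrist_force: [-3.0, -1.4, 15.8]
width: 0.001
grip_force: 7.3
```

Request:
step_arm --series '[0,0,0.001,0,0,0,0.002,0,0,0,0.002,0]'

```text
time: 4.62
tool_pos: [0.5962, 0.0934, 0.0577]
tcp_rot: [3.126, 0.312, 0.003]
wrist_force: [-7.6, -1.4, 24.4]
width: -0.001
grip_force: 12.4
```

Request:
step_arm --series '[0,0,-0.03,0,0,0,-0.06,0,-0.01,0.05,-0.06,0,-0.02,0.1,-0.06,0,-0.03,0.15,-0.06,0,-0.032,0.197,-0.06,0,-0.032,0.197,-0.045,0,-0.032,0.197,-0.045,0]'

```text
time: 5.62
tool_pos: [0.6002, -0.1054, 0.0956]
tcp_rot: [-3.124, -0.31, 0.008]
wrist_force: [-0.8, 1.1, 0.2]
width: -0.002
grip_force: 0.0
```

```bash
python3 go.py "[(.6034,-.1063,.07),(.6034,-.1063,.06)]"; python3 - <<'E'
from h import *
p=viewer.read_camera("top")
cv2.imwrite("pics/t2c.png",cv2.resize(p["image"][110:230,240:440,::-1],None,fx=4,fy=4,interpolation=cv2.INTER_CUBIC))
E
```

```text
5.62 pos [ 0.6002 -0.1054  0.0956] yaw 0.19801889949533827 F [-0.7998  1.1236  0.2378] w -0.0019536079488284837
(0.6034, -0.1063, 0.07) shift [0.0031 0.0016 0.0256]
(0.6034, -0.1063, 0.06) shift [0.0031 0.0016 0.0356]
```

View pics/t2c.png

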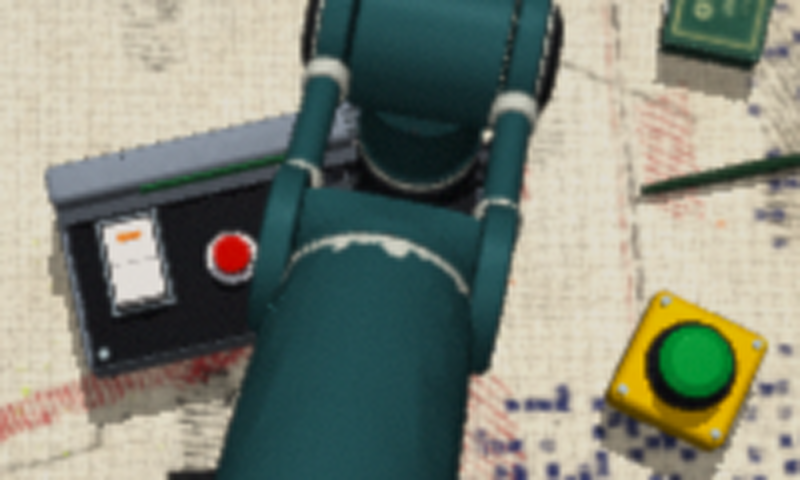

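The rocker (crop 135,260) and its shading now look slightly different, the red key (232,254) is still out, and the arm hides the blue key. The force stop at z 0.0577 says the rocker is fully on. Pressing blue.

Request:
step_arm --series '[0.002,0.001,0.015,0,0.002,0.001,0.025,0,0.002,0.001,0.029,0,0.002,0.001,0.033,0,0.002,0.001,0.037,0,0.002,0.001,0.04,0,0.002,0.001,0.042,0,0.002,0.001,0.042,0]'

```text
time: 6.68
tool_pos: [0.605, -0.1065, 0.0596]
tcp_rot: [-3.126, -0.311, 0.0]
wrist_force: [-10.4, 4.6, 21.1]
width: -0.0
grip_force: 10.3
```

Request:
step_arm --series '[0,0,0.001,0,0,0,0.001,0]'

```text
time: 6.92
tool_pos: [0.605, -0.1065, 0.0596]
tcp_rot: [-3.126, -0.312, -0.0]
wrist_force: [-12.2, 4.2, 25.3]
width: 0.0
grip_force: 12.8
```

Request:
step_arm --series '[0,0,-0.02,0,0,0,-0.042,0,0,-0.03,-0.042,0,0,-0.065,-0.042,0,0,-0.065,-0.036,0,0,-0.065,-0.036,0]'

```text
time: 7.68
tool_pos: [0.592, -0.0434, 0.0908]
tcp_rot: [3.125, 0.313, -0.0]
wrist_force: [0.1, 0.9, 0.4]
width: -0.002
grip_force: 0.0
```

```bash
python3 go.py "[(.5906,-.0426,.07),(.5906,-.0426,.06)]"
```

```text
7.67 pos [ 0.592  -0.0434  0.0908] yaw 0.1994132198520229 F [0.0835 0.9285 0.4462] w -0.0023700409537469012
(0.5906, -0.0426, 0.07) shift [-0.0012 -0.0011  0.0208]
(0.5906, -0.0426, 0.06) shift [-0.0012 -0.0011  0.0308]
```

Request:
step_arm --series '[-0.001,-0.001,0.012,0,-0.001,-0.001,0.02,0,-0.001,-0.001,0.024,0,-0.001,-0.001,0.028,0,-0.001,-0.001,0.032,0,-0.001,-0.001,0.035,0,-0.001,-0.001,0.037,0,-0.001,-0.001,0.038,0]'

```text
time: 8.68
tool_pos: [0.5908, -0.0426, 0.0593]
tcp_rot: [3.126, 0.312, -0.002]
wrist_force: [-20.8, 0.5, 41.8]
width: 0.003
grip_force: 21.0
```

Request:
step_arm --series '[0,0,-0.03,0,0,0,-0.08,0,-0.03,0.05,-0.08,0,-0.06,0.1,-0.08,0,-0.09,0.14,-0.08,0,-0.12,0.19,-0.08,0,-0.15,0.236,-0.08,0,-0.15,0.236,-0.08,0]'

```text
time: 9.68
tool_pos: [0.4896, -0.3068, 0.1334]
tcp_rot: [3.125, 0.304, 0.002]
wrist_force: [-0.2, 0.1, -1.1]
width: -0.001
grip_force: 0.0
```

```bash
python3 go.py "[(.4908,-.3037,.08),(.4908,-.3037,.0655)]"; python3 - <<'E'
from h import *
p=viewer.read_camera("scene")
cv2.imwrite("pics/s3c.png",cv2.resize(p["image"][130:250,260:440,::-1],None,fx=4.4,fy=4.4,interpolation=cv2.INTER_CUBIC))
E
```

```text
9.68 pos [ 0.4896 -0.3068  0.1334] yaw 0.19380269143916368 F [-0.1912  0.0592 -1.0948] w -0.0012317382455691122
(0.4908, -0.3037, 0.08) shift [ 0.0017 -0.003   0.0534]
(0.4908, -0.3037, 0.0655) shift [ 0.0017 -0.003   0.0679]
```

View pics/s3c.png

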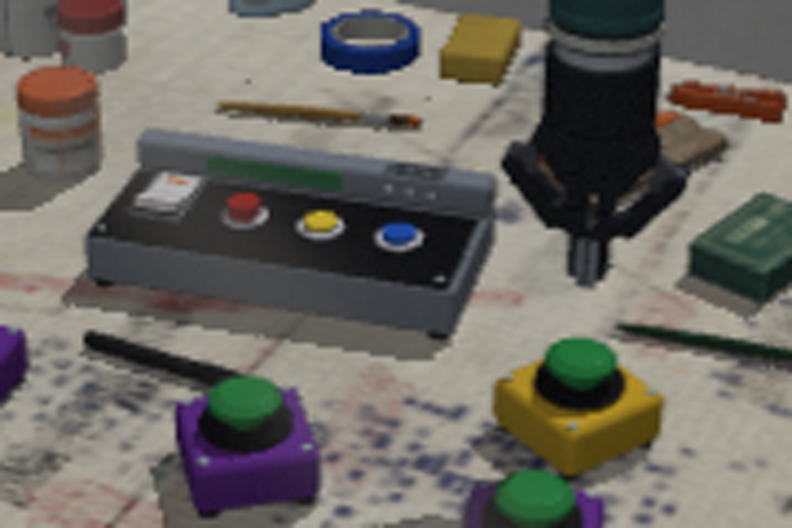

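The rocker's near half is now raised (crop 165,195), yellow (320,220) and blue (398,235) are low, red (243,207) is still out, and the gripper stands over the yellow box's green button (580,360). Pressing it gently.

Request:
step_arm --series '[0.001,-0.002,0.03,0,0.001,-0.002,0.05,0,0.001,-0.002,0.057,0,0.001,-0.002,0.06,0,0.001,-0.002,0.063,0,0.001,-0.002,0.066,0,0.001,-0.002,0.068,0,0.001,-0.002,0.068,0]'

```text
time: 10.72
tool_pos: [0.4917, -0.3012, 0.066]
tcp_rot: [3.126, 0.311, 0.002]
wrist_force: [-0.2, 3.1, 5.6]
width: 0.002
grip_force: 2.7
```

Request:
step_arm --series '[0,0,0.001,0,0,0,0.002,0,0,0,0.002,0]'

```text
time: 11.1
tool_pos: [0.4918, -0.3013, 0.0653]
tcp_rot: [3.126, 0.311, 0.002]
wrist_force: [-2.8, 5.4, 11.7]
width: -0.004
grip_force: 6.1
```

Request:
step_arm --series '[0,0,0.001,0,0,0,0.002,0,0,0,0.002,0,0,0,0.002,0]'

```text
time: 11.6
tool_pos: [0.4919, -0.3014, 0.0651]
tcp_rot: [3.125, 0.311, 0.002]
wrist_force: [-7.3, 6.3, 22.6]
width: 0.0
grip_force: 11.3
```

```bash
python3 - <<'E'
from h import *
p=viewer.read_camera("scene")
cv2.imwrite("pics/s4c.png",cv2.resize(p["image"][130:250,260:440,::-1],None,fx=4.4,fy=4.4,interpolation=cv2.INTER_CUBIC))
E
python3 go.py "[]"
```

```text
11.65 pos [ 0.4919 -0.3013  0.0651] yaw 0.198650406770403 F [-7.3935  7.017  23.0233] w 0.0023849495699418783
```

View pics/s4c.png

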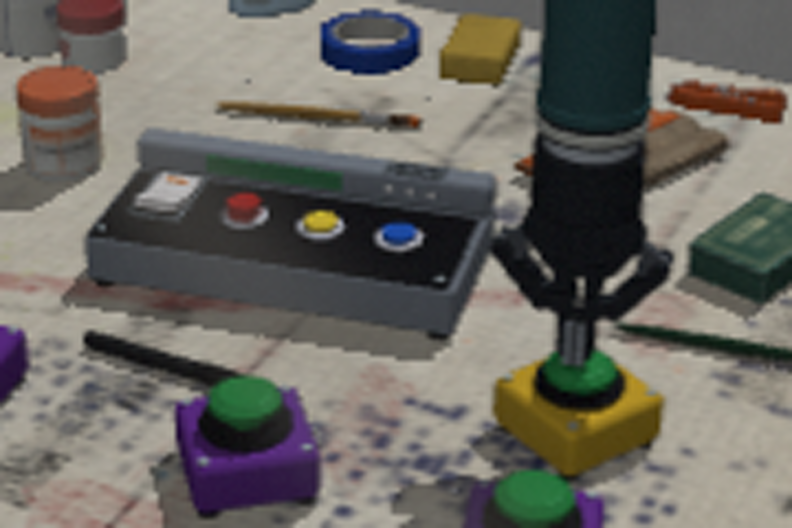

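The fingers hold the green button down (crop 575,365), the yellow box hasn't moved, and the force is 23 N at a hard stop (z 0.0651, nominal 0.0655). Handing in.

```bash
python3 -c "
from workcell import job
print(job.finish_job())"
```

```text
the job is handed in; nothing more can be done
None
```

Job handed in at about 11.7 s: I switched the rocker on, then pushed the blue and yellow keys fully in, left the red key out, and the arm is still holding the green palm button down at its stop with about 23 N.

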